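# Catch the incubator cover and lower it shut

### The arm

A 6-joint arm with a two-finger parallel gripper is mounted at the origin on the work surface. World frame = base frame: x ahead of the robot, y to its left, z up, the work surface at z = 0. Lengths are in m, angles in rad, forces in N, time in s.
With the tool pointing down it reaches from about 0.3 to 1 m from the base axis. Payload 5.1 kg.
Tool frame: the origin (TCP) lies at the very end of the fingers, on their centre line; the grasp point (between the pads) lies arm.hold_point_z behind it (arm.hold_point_z is the distance from the TCP to the grasp point, in m); x points along the fingers, y is the direction in which the jaws open and shut, and the axes are right-handed (so a half turn about x gives the same grasp; the last joint's range is limited). The gripper opens to 95 mm and grips with 3 to 60 N. Pads are 20 mm wide; open, the fingers measure 119 mm over their backs; the gripper's body (75 mm by 180 mm) begins 59 mm behind the grasp point.
Start: joints at [-1.263, 0.124, 1.65, -0, 1.367, -0.083], TCP at [0.248, -0.601, 0.215] pointing down, gripper open.
Joint ranges: [-2.61, 2.61], [-1.02, 2.33], [0.03, 2.71], [-1.35, 4.49], [0.32, 2.68], [-2.91, 2.91]. Speed limits (rad/s): [2.57, 2.57, 3.14, 3.14, 3.14, 3.14].

### API

Orientations are given as [roll, pitch, yaw] about the fixed x, y, z axes, in that order (R = Rz(yaw) Ry(pitch) Rx(roll)).
In Python, from rig import telemetry, optics, arm, spotter gives the robot as it stands.
- The arm moves only by the tool servo_tool, never from a script. Its argument "moves" is a list that holds one entry, the list of rows, each a list of 7 numbers: the turn, a rotation vector about the tool's x, y, z normalised to -1 to 1, where 1 is 90 degrees, then the shift along the tool's x, y, z normalised to -1 to 1, where 1 is 0.15 m, then the gripper's target within -1 to 1 (shut at 1, half-way at 0, fully open at -1). A call has 1 to 10 rows; each row is the pose to reach, as a shift and turn from the pose commanded when the call began, along the tool's axes at that moment; what a row does not reach only later rows make up. A row lasts 1/8 s, in which the tool goes at most 62.5 mm and 10.7 degrees, less where a joint would pass 70% of its speed; a pose out of reach is approached as far as the arm can. A call with a number of a shift or a turn outside -1 to 1 is refused whole. A call with a gripper value outside its range is refused whole. The fingers move at their own pace and stop on an object; the grip force is fixed at half the most. Time passes only in rows, so rows that repeat a pose let the fingers close. It gives the time, the measured TCP pose, the force and the opening at its end, in the units of the state.
- telemetry.state(): the state, without advancing time (a new reading comes with each control period).
- optics.snapshot(name): name is "scene" or "top" or "wrist"; returns the picture (420x560x3 uint8, red, green, blue); there is no depth.
- optics.camera_params(name): a dict with "fx", "fy", "cx", "cy" (pixels), "world_from_camera" (4x4, takes a point from camera to world coordinates). Camera axes: x right, y up, looking along -z (the intrinsics and any distortion apply to the point x, -y, -z); pixel columns grow to the right and rows downward; lengths in m; the calibration is good to about 2 mm. A picture is of the moment at which its call begins: read the wrist's pose just before it. camera_params takes no time and is no camera call; for the wrist camera it gives the pose at the moment of the call.
- arm.finish_job(): hands the job in, once; it reports no verdict.
Trained networks look in the newest picture that a camera, given by its name, has taken for a name from the list of things; names that differ only in an ending like _2 or _b are one class to them, and where a whole thing is asked for, a point or a joint stands for the part that bears it (a point fixed in the world has none). Each returns a list of dicts, best first, with "p" (0 to 1); they miss things now and then, are a little off and sometimes report something else, mostly with a low value. They report only what shows in the picture. A call takes as long as a camera call.
- spotter.trace(query, camera): "pixels" (420x560 bool, what is visible of it) and "bbox" ([left, top, right, bottom] in pixels, round what is visible of it).
The state is a dict: "time": time; "q": joint angles; "qvel": joint speeds; "effort": joint torques, N m; "eef_pos": TCP position; "tool_rot": TCP orientation; "ft_force": force on the tool from outside, world axes, zero at the start; "torque": the same for the moment, N m; "finger_gap": opening from 0.0 (shut) to 1.0 (fully open).
Only numpy, scipy, OpenCV 4.12 (cv2) and the standard library are available. Lean on these libraries where they do the work, as an engineer would, in place of code of your own. Each camera call takes 0.05 s, during which the arm holds its last target.

### The job

The cover of the slide incubator stands open, leaning back on its stop. Tip it forward past upright with a finger, take the finger away so that the cover falls by itself, catch it on a finger from below well before it lands, and lower it gently until it is fully shut without any knock, because the slides inside must not jump. Do not pinch the cover, throw it or lean on it, leave everything else on the bench as it stands, and finish with the hand clear.

Things in the scene. Friction and masses are not known exactly. Their poses are not given: they have to be found in the camera images.
- incubator: Slide incubator: white box 186 mm deep, 300 wide, fixed on the table; a dark heated plate holds six slides; console with display on its right side. Origin on the table under the plate; +x points from its front to its rear (hinge side), +y to its left, z up. Here the front face is at x = -85 mm, the rear at +101, rim 80 mm high, console (y -183 to -109) 90 mm high.
- hinge_mid (a point): Middle of the cover's hinge axis, which runs along the incubator's y at x = +65 mm in its frame, 85 mm above the table. The point turns with the cover (x along the cover, pointing away from the lip). Oil damper in the hinge, worn: the cover let go at 1.45 rad creeps off, gathers way and lands 2.5 to 4.5 s later at 0.7 to 1.05 rad/s, a hard knock; let go nearer upright it takes longer.
- cover (a joint): Cover angle, rad: 0 shut (level), 1.571 upright, 1.80 leaning back on its end stop; at the start it is at or settling to the stop. Dark tinted panel 7 mm thick in a blue-green frame (10 mm), 204 mm wide, about 0.4 kg. No catch or spring: beyond upright it sinks back on the stop, forward of upright it falls to the front.
- lip (a point): Middle of the cover's front lip: a round bar 14 mm thick along the cover's free edge, 202 mm long, centre line 170 mm from the hinge axis. Shut, it is 85 mm above the table and 20 mm in front of the box's front face, with free space below for a finger. Site axes: x along the cover from lip to hinge, y along the lip.
- oil_bottle: Bystander, to be left alone: amber glass dropper bottle for immersion oil with black cap, 28 mm across, 72 mm high, standing close to the incubator's left flank. Origin at the centre of its underside.
- tally: Bystander, to be left alone: steel hand tally counter, 52 mm across, 41 mm high. Origin at the centre of its underside.
- coplin: Bystander, to be left alone: staining jar, square, 66 mm foot, 106 mm high, violet inside, white lid. Origin at the centre of its underside.
- slide_box: Bystander, to be left alone: flat blue closed slide storage box, 94 x 182 x 36 mm. Origin at the centre of its underside.
- timer: Bystander, to be left alone: white bench timer, 66 mm wide, 62 mm high, stands upright. Origin at the centre of its underside.
- wash_bottle: Bystander, to be left alone: white wash bottle with red cap and bent spout, 68 mm across, about 175 mm high. Origin at the centre of its underside.
- forceps: Bystander, to be left alone: steel forceps lying flat, 125 mm long, 7 mm high, on the table in front of the incubator's console. Origin at the centre of its underside.

How it is judged:
On the way, in this order (a step that is already met when the one before it is completed fails the run):
1. the cover, forward of upright, is falling by itself with nothing touching it (value of joint cover between 0.3 and 1.52 rad and velocity of joint cover below -0.02 rad/s and contact force between anything else and cover below 0.05 N), for 0.2 s.
2. the cover is caught: it rests on a finger, slowed, while its lip is still well above the box (more than 0.2 rad, about 34 mm) (value of joint cover above 0.2 rad and contact force between the fingers and cover above 0.3 N and velocity of joint cover between -0.4 and 0.4 rad/s), for 0.2 s.
At the end, for the whole second after the job is handed in: The cover is fully shut (within 0.03 rad) and at rest; every bystander stands upright within 15 mm of where it was (value of joint cover below 0.03 rad and velocity of joint cover between -0.05 and 0.05 rad/s and distance of each of oil_bottle, tally, coplin, slide_box, timer, wash_bottle, forceps from where it was at the start of the episode below 0.015 m and angle between each of oil_bottle, tally, coplin, slide_box, timer, wash_bottle, forceps's own z axis and vertical below 0.2 rad); the robot touches nothing.
It fails at once if the cover lands with a knock: it drops faster than 0.4 rad/s through its last 0.1 rad (slipping off the finger in the last 3 mm is forgiven) (value of joint cover between 0.02 and 0.1 rad and velocity of joint cover below -0.4 rad/s).
It fails at once if the cover is thrown: it closes faster than 1.3 rad/s, faster than it falls (velocity of joint cover below -1.3 rad/s).
It fails at once if the incubator is struck or leaned on with more than 30 N (contact force between anything else and incubator above 30 N).
It fails at once if the cover is pinched, struck or leaned on with more than 30 N (contact force between anything else and cover above 30 N).
It fails at once if a bystander is pushed or carried more than 30 mm or tipped (distance of any of oil_bottle, tally, coplin, slide_box, timer, wash_bottle, forceps from where it was at the start of the episode above 0.03 m or angle between any of oil_bottle, tally, coplin, slide_box, timer, wash_bottle, forceps's own z axis and vertical above 0.4 rad).
It also fails if it takes over 51 s, if anything falls off the work surface, if the arm or the gripper's body presses on something with over 40 N, if the wrist force passes 120 N, or if a joint passes its speed limit or range.

## Working session

There is one attempt and no reset: what is moved stays moved. The work goes in short steps, Python scripts to look and compute and a tool call to move; the robot and the scene stay as the last step left them, time stands still between calls to the robot, and variables do not carry over. Pictures are saved under pics/ and viewed, and the job is handed in when it is done.

Besides the shell and the picture viewer there is one more tool, called by a JSON object that holds its "name" and its "arguments". servo_tool: Moves the arm, as the interface text tells. Scaled input: -1 to 1 covers 0.15 m each way for a shift and 90 degrees each way for a turn. Its arguments: {"type":"object","properties":{"moves":{"type":"array","items":{"type":"array","items":{"type":"array","items":{"type":"number"}}}}},"required":["moves"]}

```bash
mkdir -p pics; ls; python3 - <<'E'
from rig import telemetry, optics, arm, spotter
import cv2,numpy as np
s=telemetry.state();print(s, arm.hold_point_z)
for n in ["scene","top"]:
    im=optics.snapshot(n);cv2.imwrite(f"pics/{n}0.png",im[:,:,::-1])
    print(n,optics.camera_params(n))
    for q in ["incubator","lip","oil_bottle","hinge_mid","forceps","wash_bottle","coplin","timer","tally","slide_box"]:
        r=spotter.trace(q,n)
        print(q,[(round(d["p"],2),d["bbox"]) for d in r[:2]])
print(telemetry.state()["time"])
E
```

```text
pics
{'time': 0.0, 'q': array([-1.26259566e+00,  1.24498767e-01,  1.65166102e+00, -1.20125845e-05,
        1.36752632e+00, -8.26163381e-02]), 'qvel': array([-0.00056836, -0.0006865 , -0.00082866, -0.00029958, -0.0006513 ,
       -0.00072322]), 'effort': array([ 1.04625688e-03, -4.17605817e+01, -3.59930885e+01,  7.74723804e-02,
        4.92462865e-02, -1.79798426e-04]), 'eef_pos': array([ 0.24737657, -0.60038606,  0.21339884]), 'tool_rot': array([-1.64779513,  1.56870284,  1.88461696]), 'ft_force': array([-0.18020116, -0.05831852, -0.40911743]), 'torque': array([-0.05590934, -0.01494868, -0.00935602]), 'finger_gap': 1.0011188500032573} 0.0188
scene {'fx': 476.919403943258, 'fy': 476.919403943258, 'cx': 281.0813222272918, 'cy': 210.17883205297937, 'world_from_camera': array([[-6.61726815e-01, -4.59145588e-01,  5.92708150e-01,
         1.24041507e+00],
       [ 7.49744872e-01, -4.05768914e-01,  5.22718103e-01,
         6.11345302e-01],
       [ 4.98831282e-04,  7.90276482e-01,  6.12750221e-01,
         7.39686924e-01],
       [ 0.00000000e+00,  0.00000000e+00,  0.00000000e+00,
         
[... 647 characters left out ...]
rom_camera': array([[ 0.04351673,  0.97847142, -0.20174235,  0.31658376],
       [-0.99905115,  0.04297597, -0.00706184,  0.0377136 ],
       [ 0.00176027,  0.20185823,  0.97941317,  1.35928046],
       [ 0.        ,  0.        ,  0.        ,  1.        ]])}
incubator []
lip [(0.61, [245.2, 159.5, 310.9, 241.2])]
oil_bottle [(0.58, [236.1, 251.8, 251.4, 264.7])]
hinge_mid [(0.82, [244.3, 162.0, 313.8, 242.4])]
forceps []
wash_bottle [(0.65, [160.0, 191.4, 190.5, 218.7])]
coplin [(0.74, [395.1, 195.4, 424.3, 226.0])]
timer [(0.9, [200.7, 156.9, 227.9, 178.8])]
tally [(0.56, [361.8, 162.4, 382.1, 180.8])]
slide_box [(0.58, [244.3, 161.6, 314.8, 243.6]), (0.56, [99.9, 237.6, 170.6, 288.2])]
1.1
```

```bash
python3 - <<'E'
import cv2
for n in ["scene","top"]:
    im=cv2.imread(f"pics/{n}0.png")
    c=im[120:330,130:430] if n=="scene" else im[130:330,150:440]
    cv2.imwrite(f"pics/{n}0c.png",cv2.resize(c,None,fx=2.6,fy=2.6,interpolation=cv2.INTER_CUBIC))
E
```

```text
(no output)
```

View pics/scene0c.png

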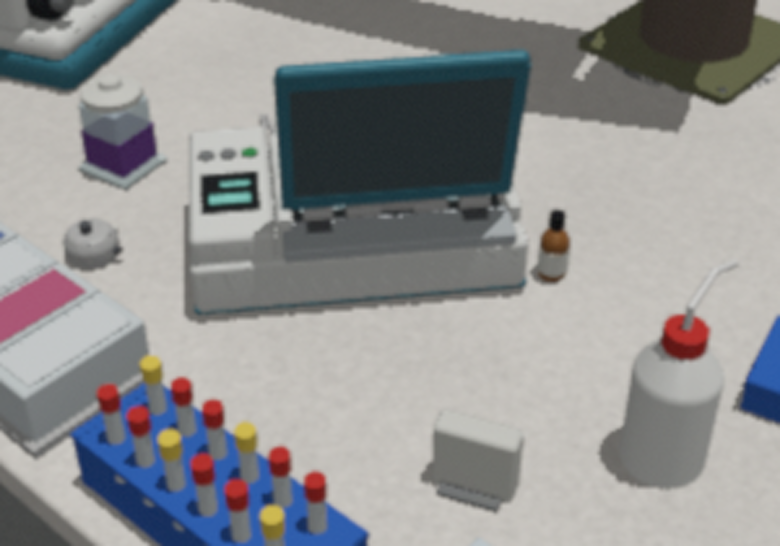

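View pics/top0c.png

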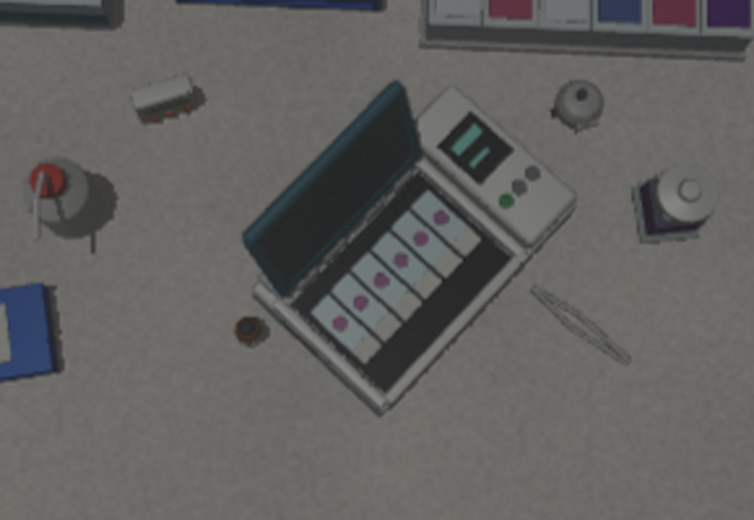

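View pics/top0.png

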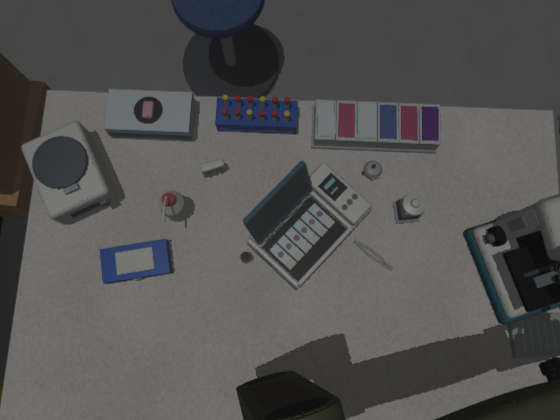

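```bash
cat > h.py <<'E'
import numpy as np,cv2
from scipy.optimize import least_squares
CAM={"scene":(476.919403943258,281.0813222272918,210.17883205297937,np.array([[-6.61726815e-01,-4.59145588e-01,5.92708150e-01,1.24041507],[7.49744872e-01,-4.05768914e-01,5.22718103e-01,6.11345302e-01],[4.98831282e-04,7.90276482e-01,6.12750221e-01,7.39686924e-01],[0,0,0,1]])),
"top":(493.34277288089714,278.2919019925387,215.1659158808957,np.array([[0.04351673,0.97847142,-0.20174235,0.31658376],[-0.99905115,0.04297597,-0.00706184,0.0377136],[0.00176027,0.20185823,0.97941317,1.35928046],[0,0,0,1]]))}
def proj(c,P):
    f,cx,cy,T=CAM[c]; P=np.atleast_2d(P)
    p=(P-T[:3,3])@T[:3,:3]
    return np.c_[cx+f*p[:,0]/-p[:,2], cy+f*-p[:,1]/-p[:,2]]
def ray(c,uv,z):
    f,cx,cy,T=CAM[c]
    d=T[:3,:3]@np.array([(uv[0]-cx)/f,-(uv[1]-cy)/f,-1]);o=T[:3,3]
    return o+d*(z-o[2])/d[2]
def w(pose,L):
    L=np.atleast_2d(L);x,y,t=pose;c,s=np.cos(t),np.sin(t)
    return np.c_[x+c*L[:,0]-s*L[:,1],y+s*L[:,0]+c*L[:,1],L[:,2]]
E
cat > fit.py <<'E'
from h import *
# crop->pix
def tc(u,v): return (150+u/2.6-.3,130+v/2.6-.3)
def sc(u,v): return (130+u/2.6-.3,120+v/2.6-.3)
obs=[("top",tc(386,403),(-.085,.117,.08)),("top",tc(255,288),(.101,.117,.08)),("top",tc(452,88),(.101,-.183,.09)),("top",tc(577,195),(-.085,-.183,.09)),
("scene",sc(525,225),(.101,.117,.08)),("scene",sc(190,245),(.101,-.183,.09)),("scene",sc(525,290),(.101,.117,0)),("scene",sc(196,314),(.101,-.183,0))]
f=lambda p:np.concatenate([(proj(c,w(p,l))[0]-uv) for c,uv,l in obs])
p0=[.5,0,.7]
r=least_squares(f,p0,loss="soft_l1");print(r.x,np.degrees(r.x[2]));print(f(r.x).reshape(-1,2).round(1))
p=r.x
def cov(a,r,y): return (.065-r*np.cos(a),y,.085+r*np.sin(a))
for c,off,sz in (("top",(150,130),(290,200)),("scene",(130,120),(300,210))):
    im=cv2.imread(f"pics/{c}0.png");k=2.6
    im=cv2.resize(im[off[1]:off[1]+sz[1],off[0]:off[0]+sz[0]],None,fx=k,fy=k,interpolation=cv2.INTER_CUBIC)
    def L(pts,col):
        q=((proj(c,w(p,pts))-off+.3)*k).astype(int)
        cv2.polylines(im,[q.reshape(-1,1,2)],True,col,1)
    L([(-.085,.117,.08),(.101,.117,.08),(.101,-.109,.08),(-.085,-.109,.08)],(0,0,255))
    L([(-.085,-.183,.09),(.101,-.183,.09),(.101,-.109,.09),(-.085,-.109,.09)],(0,255,255))
    L([(.101,-.183,0),(.101,.117,0),(-.085,.117,0),(-.085,-.183,0)],(255,0,255))
    for a,col in ((1.8,(0,255,0)),):
        L([cov(a,0,.102),cov(a,.177,.102),cov(a,.177,-.102),cov(a,0,-.102)],col)
    cv2.imwrite(f"pics/{c}_fit.png",im)
E
python3 fit.py
```

```text
[ 0.53238726 -0.02529365  0.86305677] 49.44951032262976
[[ 0.5  4.6]
 [-1.4 -0.1]
 [-0.2 -4.4]
 [ 4.1  0.5]
 [ 2.3 -0.8]
 [-1.7 -0.6]
 [ 0.   0.9]
 [ 0.   3.3]]
```

View pics/top_fit.png

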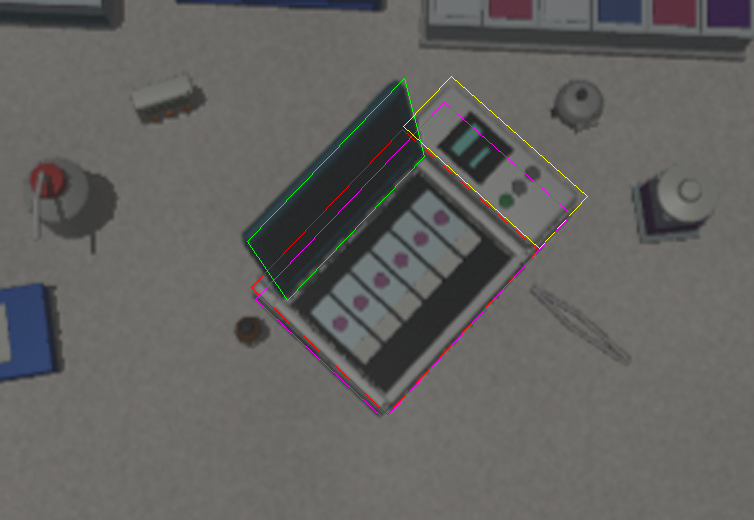

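View pics/scene_fit.png

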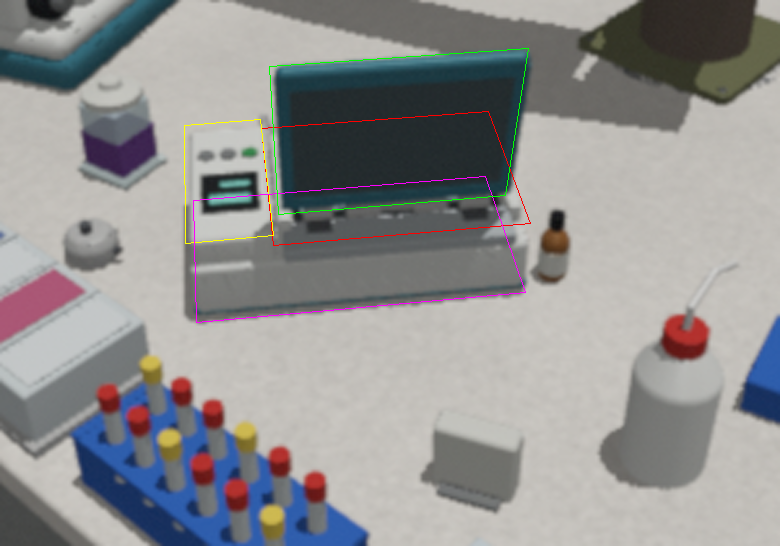

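```bash
cat > fit2.py <<'E'
exec(open('fit.py').read().split("obs=")[0])
def cov(a,r,y): return (.065-r*np.cos(a),y,.085+r*np.sin(a))
obs=[("top",tc(386,405),(-.085,.117,.08)),("top",tc(254,288),(.101,.117,.08)),
("top",tc(540,249),(-.085,-.109,.08)),
("scene",sc(527,225),(.101,.117,.08)),("scene",sc(525,290),(.101,.117,0)),("scene",sc(191,316),(.101,-.183,0))]
co=[("top",tc(401,80),(.177,-.102)),("top",tc(243,237),(.177,.102)),("scene",sc(277,68),(.177,-.102)),("scene",sc(528,53),(.177,.102))]
def f(p): return np.concatenate([(proj(c,w(p[:3],l))[0]-uv) for c,uv,l in obs]+[(proj(c,w(p[:3],cov(p[3],*l)))[0]-uv) for c,uv,l in co])
r=least_squares(f,[.53,-.02,.86,1.8],loss="soft_l1");print(r.x,np.degrees(r.x[2]));print(f(r.x).reshape(-1,2).round(1))
p=r.x[:3]
E
python3 fit2.py
python3 - <<'E'
from rig import optics
import cv2
im=optics.snapshot("wrist");cv2.imwrite("pics/w0.png",im[:,:,::-1]);print(optics.camera_params("wrist"))
E
```

```text
[ 0.53191573 -0.02635692  0.85606205  1.82758293] 49.04874249366344
[[ 0.5  4. ]
 [-0.6 -0.3]
 [-0.3  1.1]
 [ 1.  -0.8]
 [-0.4  0.9]
 [ 1.5  1.9]
 [ 0.8 -1.7]
 [ 0.6  0.1]
 [-3.2  0.8]
 [ 0.3 -0.1]]
{'fx': 358.5892447449783, 'fy': 358.5892447449783, 'cx': 280.17523697746526, 'cy': 206.4728898642865, 'world_from_camera': array([[ 3.81122506e-01,  8.96079208e-01,  2.27569085e-01,
         3.10498412e-01],
       [-9.24524137e-01,  3.69164854e-01,  9.47229133e-02,
        -5.74335947e-01],
       [ 8.68725208e-04, -2.46494146e-01,  9.69143891e-01,
         3.85556155e-01],
       [ 0.00000000e+00,  0.00000000e+00,  0.00000000e+00,
         1.00000000e+00]])}
```

View pics/w0.png

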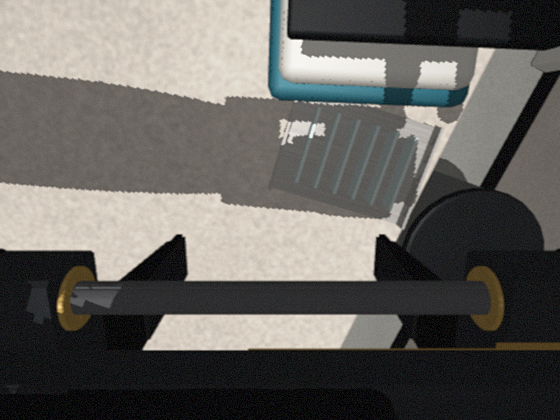

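```bash
cat > g.py <<'E'
from h import *
from scipy.spatial.transform import Rotation as R
from rig import telemetry
POSE=np.array([.532,-.026,.857])
ex=np.array([np.cos(POSE[2]),np.sin(POSE[2]),0]);ey=np.array([-ex[1],ex[0],0]);ez=np.array([0,0,1.])
def Rt(phi,a,s=1):
    x=np.array([np.cos(phi)*np.cos(a),np.sin(phi)*np.cos(a),-np.sin(a)])
    y=s*np.array([-np.sin(phi),np.cos(phi),0]); return np.c_[x,y,np.cross(x,y)]
def inc(x,y,z): return w(POSE,[(x,y,z)])[0]
def toinc(P):
    d=np.asarray(P)-[POSE[0],POSE[1],0]; return np.array([d@ex,d@ey,d[2]])
def lip(th,y=0): return inc(.065-.17*np.cos(th),y,.085+.17*np.sin(th))
def state():
    s=telemetry.state(); s["R"]=R.from_euler("xyz",s["tool_rot"]).as_matrix(); return s
def row(s,P,Rg=None):
    sh=s["R"].T@(np.asarray(P)-s["eef_pos"])/.15
    rv=np.zeros(3) if Rg is None else R.from_matrix(s["R"].T@Rg).as_rotvec()/(np.pi/2)
    return np.r_[rv,sh].round(3)
E
python3 - <<'E'
from g import *
s=state();print(s["time"],s["R"].round(3))
for n,uv,z in (("forceps",(373,255),0),("oil",(244.5,257),.05)):
    print(n,ray("top",uv,z),toinc(ray("top",uv,z)).round(3))
for phi in (49,70):
  for sg in (1,-1):
    print(phi,sg,row(s,[.35,-.4,.35],Rt(np.radians(phi),np.pi/4,sg)))
E
```

```text
1.15 [[-0.     0.381 -0.925]
 [ 0.    -0.925 -0.381]
 [-1.    -0.     0.   ]]
forceps [ 0.49560191 -0.21928949  0.        ] [-0.17  -0.099  0.   ]
oil [0.46869481 0.13209942 0.05      ] [0.078 0.151 0.05 ]
49 1 [ 1.589 -0.156 -0.658 -0.902 -0.979 -1.142]
49 -1 [-0.28   0.491 -0.116 -0.902 -0.979 -1.142]
70 1 [ 1.379 -0.252 -0.571 -0.902 -0.979 -1.142]
70 -1 [-0.501  0.47  -0.207 -0.902 -0.979 -1.142]
```

{"name": "servo_tool", "arguments": {"moves": [[[-0.07, 0.12, -0.03, -0.2, -0.2, -0.25, 1], [-0.14, 0.245, -0.06, -0.45, -0.4, -0.5, 1], [-0.21, 0.37, -0.09, -0.6, -0.6, -0.7, 1], [-0.28, 0.49, -0.116, -0.8, -0.8, -0.9, 1], [-0.28, 0.49, -0.116, -0.9, -0.95, -1, 1], [-0.28, 0.49, -0.116, -0.9, -0.98, -1, 1], [-0.28, 0.49, -0.116, -0.9, -0.98, -1, 1]]]}}

```text
time: 2.02
eef_pos: [0.3301, -0.4082, 0.3493]
tool_rot: [-3.14, 0.789, 0.855]
ft_force: [-0.1, -0.7, -0.3]
finger_gap: 0.321
```

```bash
python3 - <<'E'
from g import *
s=state();print(s["time"],toinc(s["eef_pos"]),s["q"].round(2))
G=Rt(POSE[2],np.pi/4,-1)
print(row(s,inc(.0,0,.36),G),row(s,inc(.14,0,.31),G))
E
```

```text
2.025 [-0.42106459 -0.0975938   0.34931145] [-1.33 -0.02  1.72  0.65  1.89 -0.54]
[-2.000e-03  2.000e-03 -1.000e-03  1.927e+00 -6.600e-01 -2.040e+00] [-2.000e-03  2.000e-03 -1.000e-03  2.821e+00 -6.630e-01 -2.467e+00]
```

{"name": "servo_tool", "arguments": {"moves": [[[0, 0, 0, 0.3, -0.1, -0.3, 1], [0, 0, 0, 0.6, -0.2, -0.6, 1], [0, 0, 0, 0.9, -0.3, -0.9, 1], [0, 0, 0, 1, -0.33, -1, 1], [0, 0, 0, 1, -0.33, -1, 1]]]}}

```text
time: 2.65
eef_pos: [0.4325, -0.2139, 0.3497]
tool_rot: [3.14, 0.788, 0.856]
ft_force: [0.1, -0.4, 0.6]
finger_gap: 0.004
```

{"name": "servo_tool", "arguments": {"moves": [[[0, 0, 0, 0.3, -0.1, -0.3, 1], [0, 0, 0, 0.6, -0.2, -0.6, 1], [0, 0, 0, 0.9, -0.33, -0.9, 1], [0, 0, 0, 0.9, -0.33, -1, 1], [0, 0, 0, 0.9, -0.33, -1, 1]]]}}

```text
time: 3.28
eef_pos: [0.5276, -0.0309, 0.3607]
tool_rot: [3.139, 0.787, 0.855]
ft_force: [0.2, 0.2, -0.2]
finger_gap: 0.005
```

```bash
python3 - <<'E'
from g import *
s=state();print(s["time"],toinc(s["eef_pos"]),s["q"].round(2))
G=Rt(POSE[2],np.pi/4,-1)
print(row(s,inc(.0,0,.36),G),row(s,inc(.14,0,.31),G))
E
```

```text
3.275 [-6.55984036e-03  1.33543671e-04  3.60683645e-01] [-0.57 -0.41  2.03  0.78  1.43  0.07]
[ 0.001  0.001 -0.001  0.034  0.001 -0.028] [ 0.001  0.001 -0.001  0.929 -0.    -0.454]
```

{"name": "servo_tool", "arguments": {"moves": [[[0, 0, 0, 0.3, 0, -0.25, 1], [0, 0, 0, 0.6, 0, -0.4, 1], [0, 0, 0, 0.93, 0, -0.45, 1], [0, 0, 0, 0.93, 0, -0.45, 1]]]}}

```text
time: 3.78
eef_pos: [0.6225, 0.0795, 0.304]
tool_rot: [-3.133, 0.791, 0.862]
ft_force: [0.3, -0.5, 0.2]
finger_gap: 0.002
```

```bash
python3 - <<'E'
from g import *
from rig import optics
s=state();print(s["time"],toinc(s["eef_pos"]),s["q"].round(2))
a=[]
for n in ("scene","top","wrist"):
    im=optics.snapshot(n)[:,:,::-1]; cv2.imwrite(f"pics/{n}1.png",im)
    if n=="scene": a.append(cv2.resize(im[60:260,150:400],(500,400)))
    if n=="top": a.append(cv2.resize(im[130:290,180:380],(500,400)))
    if n=="wrist": cv2.imwrite("pics/w1.png",im)
cv2.imwrite("pics/v1a.png",a[0]);cv2.imwrite("pics/v1b.png",a[1])
print(row(s,inc(.14,0,.268)))
E
```

```text
3.775 [0.1390151  0.00065673 0.3039655 ] [-0.26 -0.23  1.98  0.78  1.13  0.2 ]
[0.    0.    0.    0.175 0.006 0.164]
```

View pics/v1a.png

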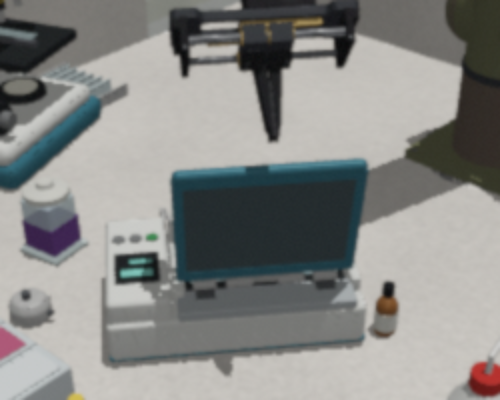

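View pics/v1b.png

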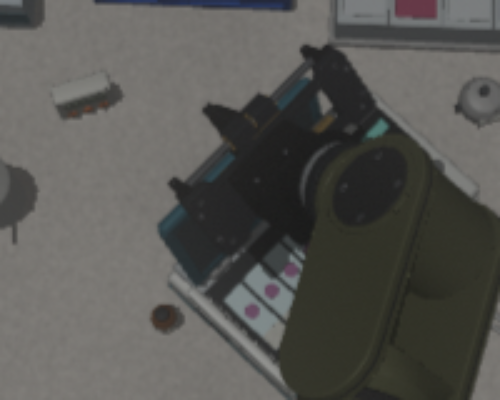

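View pics/w1.png

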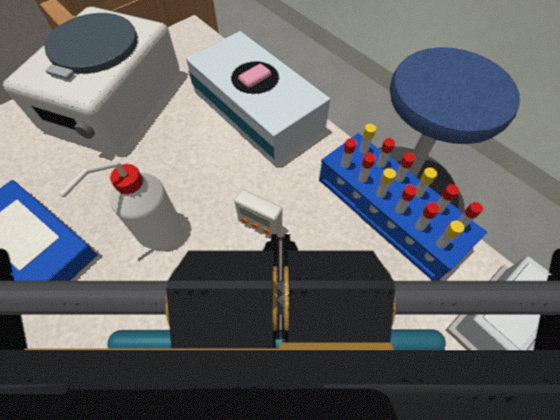

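{"name": "servo_tool", "arguments": {"moves": [[[0, 0, 0, 0.13, 0, 0.13, 1], [0, 0, 0, 0.245, 0, 0.245, 1], [0, 0, 0, 0.212, 0, 0.278, 1], [0, 0, 0, 0.179, 0, 0.311, 1], [0, 0, 0, 0.146, 0, 0.344, 1], [0, 0, 0, 0.113, 0, 0.377, 1], [0, 0, 0, 0.08, 0, 0.41, 1], [0, 0, 0, 0.047, 0, 0.443, 1], [0, 0, 0, 0.014, 0, 0.476, 1], [0, 0, 0, 0.014, 0, 0.476, 1]]]}}

```text
time: 5.18
eef_pos: [0.5919, 0.0418, 0.2602]
tool_rot: [3.135, 0.784, 0.85]
ft_force: [0.1, 0.4, 3.8]
finger_gap: 0.007
```

```bash
cat > ang.py <<'E'
from g import *
from rig import optics
import sys
tag=sys.argv[1]
s=state();print(s["time"],toinc(s["eef_pos"]).round(4),s["ft_force"].round(2),s["q"].round(2))
im=optics.snapshot("scene")[:,:,::-1].copy()
k=3;off=np.array([200,80])
c=cv2.resize(im[80:240,200:400],None,fx=k,fy=k,interpolation=cv2.INTER_CUBIC)
P=POSE
for th,col in [(float(a),b) for a,b in zip(sys.argv[2:],[(0,0,255),(0,255,0),(0,255,255),(255,0,255)])]:
    pts=[(.065-r*np.cos(th),y,.085+r*np.sin(th)) for r,y in ((.02,.102),(.177,.102),(.177,-.102),(.02,-.102))]
    q=((proj("scene",w(P,pts))-off+.3)*k).astype(int)
    cv2.polylines(c,[q.reshape(-1,1,2)],True,col,1)
cv2.imwrite(f"pics/{tag}.png",c)
E
python3 ang.py a2 1.8 1.6 1.5
```

```text
5.175 [ 0.0905 -0.0009  0.2602] [0.15 0.4  3.79] [-0.36 -0.26  2.08  0.82  1.14  0.07]
```

View pics/a2.png

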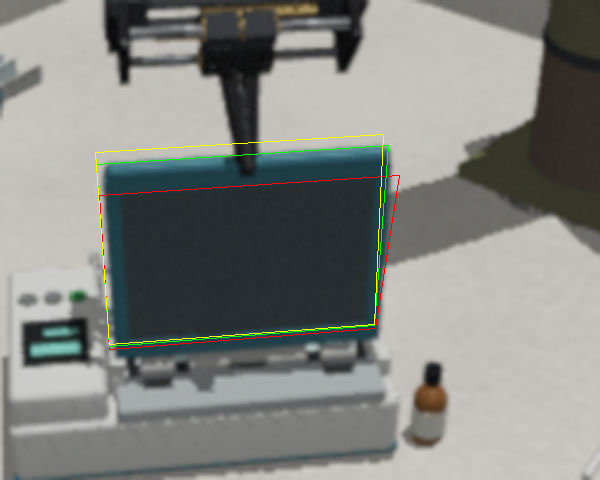

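{"name": "servo_tool", "arguments": {"moves": [[[0, 0, 0, -0.02, 0, 0.035, 1], [0, 0, 0, -0.04, 0, 0.07, 1], [0, 0, 0, -0.06, 0, 0.1, 1], [0, 0, 0, -0.075, 0, 0.135, 1], [0, 0, 0, -0.09, 0, 0.165, 1]]]}}

```text
time: 5.85
eef_pos: [0.5724, 0.0219, 0.2477]
tool_rot: [-3.139, 0.788, 0.857]
ft_force: [0.3, 0.5, 1.4]
finger_gap: 0.002
```

```bash
python3 ang.py a3 1.6 1.5 1.4 1.3
```

```text
5.85 [0.0626 0.0008 0.2477] [0.26 0.53 1.42] [-0.41 -0.28  2.12  0.82  1.17  0.02]
```

View pics/a3.png

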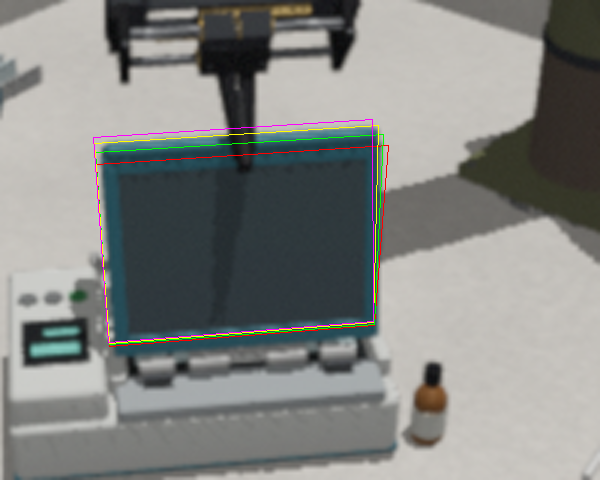

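{"name": "servo_tool", "arguments": {"moves": [[[0, 0, 0, 0, 0, -0.19, 1], [0, 0, 0, -0.236, 0, -0.424, 1], [0, 0, 0, -0.566, 0, -0.283, 1], [0, 0, 0, -0.8, 0, -0.047, 1], [0, 0, 0, -0.943, 0, 0.189, 1]]]}}

```text
time: 6.52
eef_pos: [0.4933, -0.0696, 0.3292]
tool_rot: [3.14, 0.787, 0.854]
ft_force: [-0.2, -0.6, 0.3]
finger_gap: 0.005
```

```bash
python3 ang.py a4 1.5 1.4 1.3 1.2
```

```text
6.525 [-0.0583  0.0007  0.3292] [-0.15 -0.58  0.25] [-0.69 -0.43  2.09  0.79  1.49 -0.05]
```

View pics/a4.png

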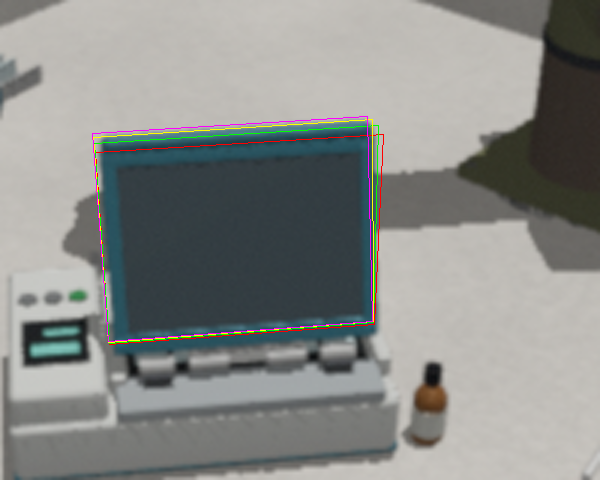

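{"name": "servo_tool", "arguments": {"moves": [[[0, 0, 0, -0.094, 0, 0.377, 1], [0, 0, 0, 0.047, 0, 0.707, 1], [0, 0, 0, 0.283, 0, 0.943, 1], [0, 0, 0, 0.448, 0, 0.919, 1], [0, 0, 0, 0.622, 0, 0.811, 1], [0, 0, 0, 0.7, 0, 0.78, 1]]]}}

```text
time: 7.32
eef_pos: [0.4883, -0.0737, 0.1706]
tool_rot: [-3.138, 0.787, 0.859]
ft_force: [-0.4, 0.6, -0.1]
finger_gap: 0.003
```

```bash
python3 ang.py a5 1.3 1.2 1.1 1.0
```

```text
7.325 [-0.0646  0.0018  0.1706] [-0.38  0.58 -0.07] [-0.7  -0.29  2.26  0.83  1.28 -0.28]
```

View pics/a5.png

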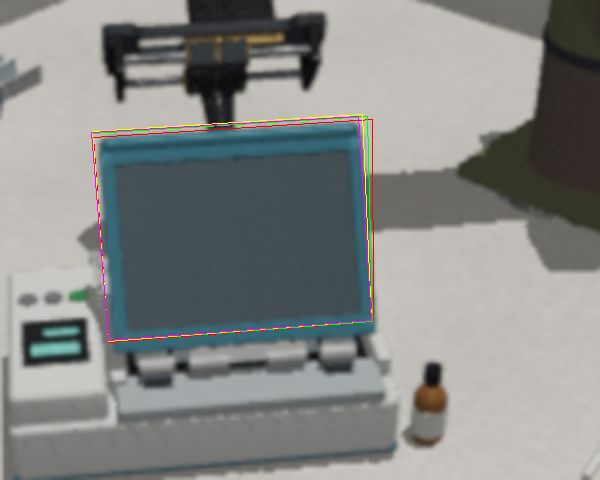

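{"name": "servo_tool", "arguments": {"moves": [[[0, 0, 0, 0, 0, 0, 1], [0, 0, 0, 0, 0, 0, 1], [0, 0, 0, 0, 0, 0, 1]]]}}

```text
time: 7.75
eef_pos: [0.4887, -0.0756, 0.1724]
tool_rot: [3.141, 0.787, 0.854]
ft_force: [-0.0, 0.7, 0.2]
finger_gap: 0.003
```

```bash
python3 ang.py a6 1.1 1.0 0.9 0.7
```

```text
7.75 [-0.0659  0.0003  0.1724] [-0.04  0.7   0.24] [-0.71 -0.29  2.26  0.83  1.29 -0.28]
```

View pics/a6.png

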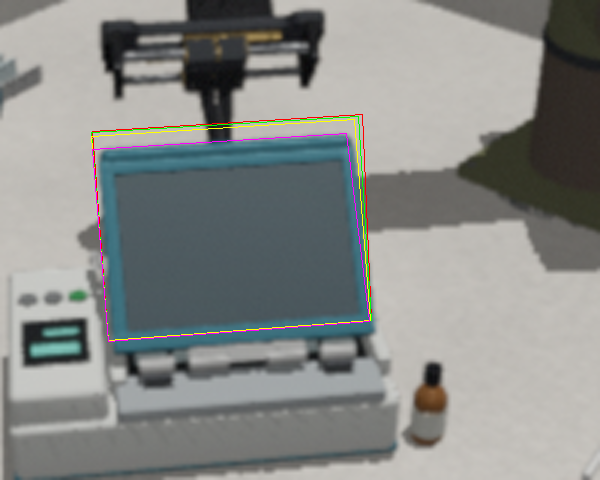

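{"name": "servo_tool", "arguments": {"moves": [[[0, 0, 0, 0, 0, 0, 1], [0, 0, 0, 0, 0, 0, 1], [0, 0, 0, 0, 0, 0, 1], [0, 0, 0, 0, 0, 0, 1], [0, 0, 0, 0, 0, 0, 1]]]}}

```text
time: 8.43
eef_pos: [0.4887, -0.0749, 0.172]
tool_rot: [-3.141, 0.787, 0.855]
ft_force: [-1.3, -2.5, -0.4]
finger_gap: 0.006
```

```bash
python3 ang.py a7 0.8 0.7 0.6 0.5
```

```text
8.425 [-0.0654  0.0007  0.172 ] [-1.27 -2.45 -0.38] [-0.71 -0.29  2.26  0.83  1.28 -0.28]
```

View pics/a7.png

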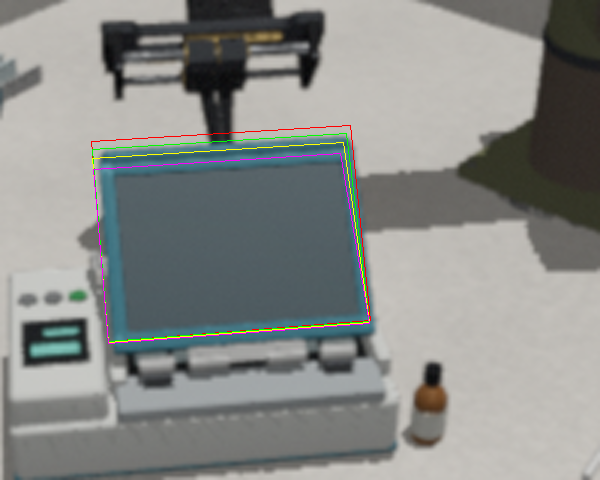

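{"name": "servo_tool", "arguments": {"moves": [[[0, 0, 0, 0.004, 0, 0.036, 1], [0, 0, 0, 0.009, 0, 0.071, 1], [0, 0, 0, 0.015, 0, 0.106, 1], [0, 0, 0, 0.022, 0, 0.14, 1], [0, 0, 0, 0.029, 0, 0.173, 1], [0, 0, 0, 0.038, 0, 0.206, 1], [0, 0, 0, 0.047, 0, 0.238, 1], [0, 0, 0, 0.057, 0, 0.269, 1], [0, 0, 0, 0.068, 0, 0.299, 1], [0, 0, 0, 0.079, 0, 0.329, 1]]]}}

```text
time: 9.72
eef_pos: [0.4711, -0.0951, 0.1285]
tool_rot: [-3.141, 0.787, 0.855]
ft_force: [-0.1, 0.0, -0.9]
finger_gap: 0.005
```

```bash
python3 ang.py a8 0.6 0.5 0.4 0.3
```

```text
9.725 [-0.0921  0.0008  0.1285] [-0.08  0.05 -0.86] [-0.77 -0.23  2.3   0.83  1.26 -0.4 ]
```

View pics/a8.png

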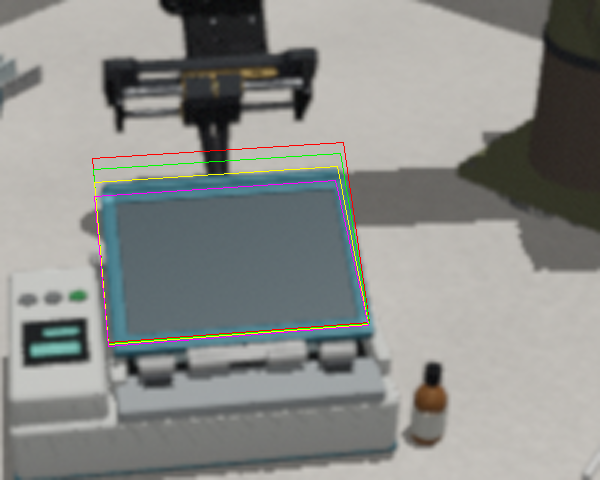

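{"name": "servo_tool", "arguments": {"moves": [[[0, 0, 0, 0.012, 0, 0.029, 1], [0, 0, 0, 0.026, 0, 0.058, 1], [0, 0, 0, 0.04, 0, 0.086, 1], [0, 0, 0, 0.055, 0, 0.114, 1], [0, 0, 0, 0.07, 0, 0.142, 1], [0, 0, 0, 0.087, 0, 0.169, 1], [0, 0, 0, 0.104, 0, 0.196, 1], [0, 0, 0, 0.121, 0, 0.222, 1], [0, 0, 0, 0.139, 0, 0.248, 1], [0, 0, 0, 0.158, 0, 0.273, 1]]]}}

```text
time: 11.02
eef_pos: [0.4631, -0.1042, 0.0828]
tool_rot: [-3.141, 0.787, 0.855]
ft_force: [-0.4, 0.1, -1.8]
finger_gap: 0.001
```

```bash
python3 ang.py a9 0.2 0.12 0.05 0.0
```

```text
11.025 [-0.1042  0.0009  0.0828] [-0.44  0.07 -1.8 ] [-0.8  -0.15  2.32  0.85  1.21 -0.5 ]
```

View pics/a9.png

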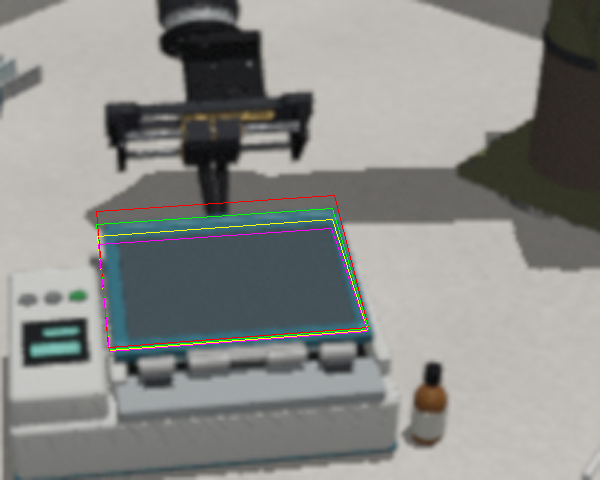

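{"name": "servo_tool", "arguments": {"moves": [[[0, 0, 0, 0.009, 0, 0.01, 1], [0, 0, 0, 0.018, 0, 0.02, 1], [0, 0, 0, 0.027, 0, 0.03, 1], [0, 0, 0, 0.036, 0, 0.04, 1], [0, 0, 0, 0.045, 0, 0.05, 1], [0, 0, 0, 0.054, 0, 0.06, 1], [0, 0, 0, 0.063, 0, 0.07, 1], [0, 0, 0, 0.072, 0, 0.08, 1], [0, 0, 0, 0.081, 0, 0.089, 1], [0, 0, 0, 0.09, 0, 0.099, 1]]]}}

```text
time: 12.32
eef_pos: [0.4626, -0.1047, 0.063]
tool_rot: [-3.141, 0.786, 0.855]
ft_force: [-0.6, 0.1, -1.7]
finger_gap: 0.001
```

{"name": "servo_tool", "arguments": {"moves": [[[0, 0, 0, 0.008, 0, 0.01, 1], [0, 0, 0, 0.016, 0, 0.02, 1], [0, 0, 0, 0.024, 0, 0.03, 1], [0, 0, 0, 0.032, 0, 0.04, 1], [0, 0, 0, 0.032, 0, 0.04, 1]]]}}

```text
time: 12.95
eef_pos: [0.4619, -0.1055, 0.0553]
tool_rot: [-3.141, 0.786, 0.855]
ft_force: [0.4, -0.4, 0.8]
finger_gap: 0.005
```

```bash
python3 ang.py a10 0.12 0.06 0.03 0.0
```

```text
12.95 [-0.106   0.0009  0.0553] [ 0.36 -0.42  0.83] [-0.8  -0.09  2.33  0.87  1.17 -0.55]
```

View pics/a10.png

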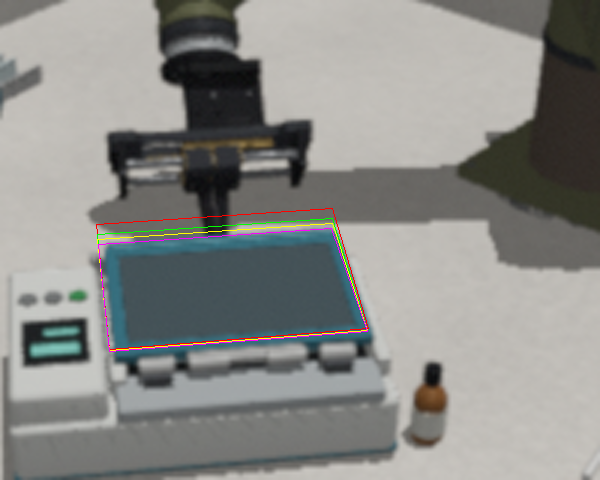

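{"name": "servo_tool", "arguments": {"moves": [[[0, 0, 0, 0.008, 0, 0.02, 1], [0, 0, 0, 0.008, 0, 0.04, 1], [0, 0, 0, 0, 0, 0.07, 1], [0, 0, 0, -0.1, 0, 0.17, 1], [0, 0, 0, -0.3, 0, 0.37, 1], [0, 0, 0, -0.6, 0, 0.37, 1], [0, 0, 0, -0.8, 0, 0.37, 1], [0, 0, 0, -0.8, 0, 0.37, 1], [0, 0, 0, -0.8, 0, 0.37, 1]]]}}

```text
time: 14.12
eef_pos: [0.3803, -0.1985, 0.1003]
tool_rot: [-3.14, 0.786, 0.856]
ft_force: [0.8, 1.3, -0.3]
finger_gap: 0.006
```

```bash
python3 ang.py a11 0.03 0.0; python3 - <<'E'
from rig import optics
import cv2
cv2.imwrite("pics/t11.png",optics.snapshot("top")[:,:,::-1])
E
```

```text
14.125 [-0.2297  0.0017  0.1003] [ 0.84  1.3  -0.28] [-1.09 -0.15  2.29  0.73  1.41 -0.65]
```

View pics/a11.png

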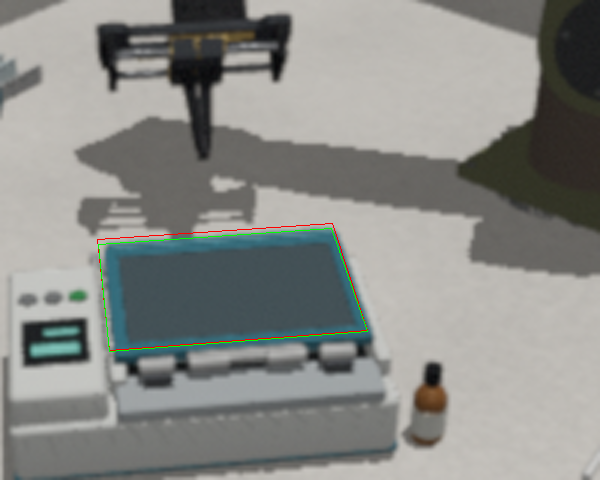

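View pics/t11.png

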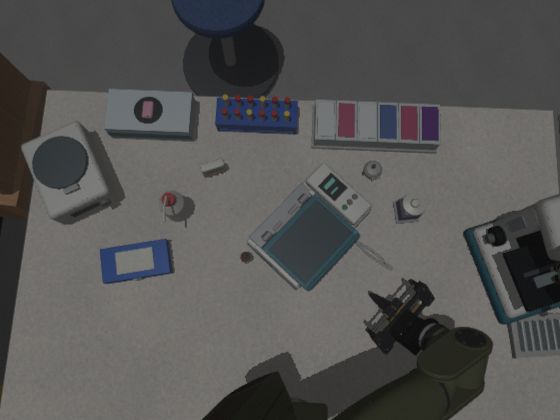

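The cover is shut, the hand is clear, and the bystanders are where they were, so I am handing in.

```bash
python3 - <<'E'
from rig import arm,telemetry
print(arm.finish_job(),telemetry.state()["time"])
E
```

```text
the job is handed in; nothing more can be done
the job is handed in; nothing more can be done
```

The cover is fully shut and the job is handed in, at about 14.2 s of the 51 s allowed. No verdict came back, and I had no direct reading of the cover's angle or speed.

- **Tipping:** I hooked the closed fingers over the lip and drew the cover forward to about 1.42 rad, then lifted them away. It then fell by itself.
- **Catching:** The finger waited in front and below, and took the lip at about 0.7 rad with about 3 N on the wrist. I held it there for roughly half a second.
- **Lowering:** I went down at about 0.22 to 0.24 rad/s, then at about 0.1 rad/s over the last 0.12 rad. The load came off the finger as the cover seated, and I then withdrew to the front and up.

**Last checks:**
- In the scene picture the cover outline matches the drawn 0 rad line.
- In the top picture the bystanders look unmoved, judged by eye.
- The fingertip is about 0.12 m in front of the lip.

**What was less certain:**
- The incubator pose fit left errors of up to about 4 pixels at two corners. Later contact positions agreed with it to a few millimetres.
- The final wrist force read up to 1.3 N with nothing touching the hand, a little above the 0.7 N or so of noise seen earlier.

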